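Turn the drill jig's leaf over and hold its locating pin through both bushes

TASK

Flip the hinged leaf of the drill jig (the one with the red grip) all the way over so that it lies over the wooden block, then take the blue-headed steel pin out of its stand and thread it straight down through the brass bush in the leaf and on through the brass bush in the bed below. Finish still gripping the pin, upright and still, with its tip showing below the bed but held clear of the bench: do not let go of it or set it down. Leave the other things on the bench where they are.

Things in the scene. Friction and masses are not known exactly. Their poses are not given: they have to be found in the camera images.
- jig: Drill jig, fixed to the bench (110 x 144 mm bed on four short legs). Origin on the bench top under the hinge; x = along the hinge axis, y = towards the side where the open leaf lies, z up. Hinge axis: parallel to x, 94 mm above the bench, through the origin in y. The grey bed reaches from y +31 to -113 mm, z 40 to 52 mm, with open space below it. On the bed, y -61 to -15 mm, a fixed wooden block, top at z 82 mm. Hinge lugs rise to z 104 mm.
- leaf (a joint): Angle of the leaf: 0 = open, level, lying towards jig +y with its cork-lined face up; grows as the leaf swings up and over; pi (3.14, its stop) = flipped over, level, lying towards jig -y over the block with its metal face up. A stiff hinge (about 0.16 N m of friction): the leaf stays where it is left, more or less.
- leaf_grip (a point): Centre of the red grip at the free end of the leaf: a cylinder 18 mm in diameter and 26 mm long, its axis parallel to the hinge (jig x), 135 mm from the hinge axis. It can be pinched on its flat ends from above and turns between the fingers as the leaf swings. The leaf is a steel-grey plate 76 mm wide (along the hinge), 10 mm thick, from 12 to 100 mm from the hinge axis; a 16 mm wide neck joins it to the grip.
- upper_bush (a point): Brass bush in the leaf: bore 15 mm, outside 27 mm, 18 mm long, 82 mm from the hinge axis. The point is the centre of its mouth on the leaf's metal face, 9 mm from the leaf's mid-plane; with the leaf flipped over it is the upper mouth, 103 mm above the bench, straight above the bush in the bed.
- lower_bush (a point): Brass bush in the bed: bore 15 mm, outside 27 mm, 16 mm long, axis vertical. The point is the centre of its upper mouth, 54 mm above the bench; its lower end is 38 mm above the bench, and below it is only air down to the bench.
- pin: Locating pin, 0.13 kg: steel shank 12 mm in diameter with a 5 mm taper to 8 mm at the tip, 132 mm long, under a square blue head 18 x 18 x 38 mm; 170 mm long in all. Origin at the tip (lower end), z along the pin up to the head (head from z 132 to 170 mm); x and y square to the faces of the head. Stands upright in its stand with the tip 10 mm above the bench.
- pin_mid (a point): Point on the pin's axis 80 mm above its tip.
- pin_stand: Wooden stand of the pin, fixed: block 56 x 56 mm, 55 mm high on an 80 x 80 mm foot, with an upright 14 mm hole 45 mm deep. Origin under its centre on the bench.
- cork_block: Bystander: loose sanding block 65 x 110 x 29 mm; origin under its centre. Leave alone.
- tape_measure: Bystander: loose tape measure 64 x 103 x 36 mm; origin under its centre. Leave alone.
- screwdriver: Bystander: loose screwdriver with a black handle, 28 x 217 x 30 mm; origin under its centre. Leave alone.
Things that resemble listed ones, but are neither listed nor needed, are in the scene too. What is meant by the pin is not orange or pink, and is the larger of those in its own colour.

How it is judged (in metres and radians):
On the way, in this order (a step that is already met when the one before it is completed fails the run):
1. the leaf is flipped fully over (value of joint leaf above 3 rad), for 0.2 s.
2. the pin, gripped, has passed down through the bush in the leaf (value of joint leaf above 3 rad and z of pin in the frame of lower_bush below 0.029 m and horizontal distance between pin and lower_bush below 0.012 m and horizontal distance between pin_mid and upper_bush below 0.012 m and angle between pin's own z axis and vertical below 0.12 rad and contact force between the fingers and pin above 1 N), for 0.1 s.
3. the pin, gripped, has passed on through the bush in the bed (height (world z) of pin below 0.036 m and horizontal distance between pin and lower_bush below 0.006 m and contact force between the fingers and pin above 1 N), for 0.2 s.
At the end, for the whole second after the job is handed in: Leaf flipped over (3.0 rad or more); pin upright (0.08 rad) through both bushes, its axis within 6 mm of both centres, its tip under the bed bush (below 36 mm) but 3 mm or more above the bench, at rest (under 0.02 m/s), still gripped (over 1 N) (all of step 3 and value of joint leaf above 3 rad and height (world z) of pin above 0.003 m and horizontal distance between pin_mid and upper_bush below 0.006 m and angle between pin's own z axis and vertical below 0.08 rad and linear speed of pin below 0.02 m/s); the arm keeps its last pose, push and grip.
It fails at once if a bystander (sanding block, tape measure or screwdriver) was moved more than 20 mm (distance of any of cork_block, tape_measure, screwdriver from where it was at the start of the episode above 0.02 m).
It also fails if it takes over 67 s, if anything falls off the work surface, if the arm or the gripper's body presses on something with over 40 N, if the wrist force passes 120 N, or if a joint passes its speed limit or range.

ROBOT

A 6-joint arm with a two-finger parallel gripper is mounted at the origin on a cart in front of the work surface, level with it; the furniture and walls round the work are solid. World frame = base frame: x ahead of the robot, y to its left, z up, the work surface at z = 0. Lengths are in m, angles in degrees, forces in N, time in s.
With the tool pointing down it reaches from about 0.25 to 0.725 m from the base axis. Payload 9.7 kg.
Tool frame: the origin (TCP) lies at the very end of the fingers, on their centre line; the grasp point (between the pads) lies 19 mm behind it; z points along the fingers, y is the direction in which the jaws open and shut (so a half turn about z gives the same grasp; the last joint's range is limited). The gripper opens to 85 mm and grips with 20 to 120 N. Pads are 22 mm wide; open, the fingers measure 114 mm over their backs; the gripper's body (76 mm by 85 mm) begins 54 mm behind the grasp point. The pads swing forward as they close: fully open they stand 13 mm farther back than shut.
Start: joints at [71.391, 4.979, 10.078, 95.1, 0, 90], TCP at [0.176, 0.521, 0.231] pointing down, gripper open.
Joint ranges: [-179.16, 179.16], [-48.56, 103.87], [-65.8, 70.77], [-126.05, 130.52], [-82.76, 87.17], [-180, 180]. Speed limits (degrees/s): [127.2, 127.2, 147.25, 180, 180, 180].

INTERFACE

Orientations are given as [roll, pitch, yaw] about the fixed x, y, z axes, in that order (R = Rz(yaw) Ry(pitch) Rx(roll)).
In Python, from workcell import bot gives the robot as it stands. The module is installed in compiled form; this text tells all that it offers.
- The arm moves only by the tool step_arm, never from a script. Its arguments are lists of equal length, an entry for each row: "dr": the turn, a rotation vector about the tool's x, y, z in rad, a list of three; "xyz": the shift along the tool's x, y, z in units of 40 mm (1.0 is 40 mm), a list of three; "gripper": the opening, from 0 (shut) to 1 (fully open). In form: {"dr": [[wx, wy, wz], ...], "xyz": [[x, y, z], ...], "gripper": [gripper, ...]}. A call has exactly 8 rows; each row is the pose to reach, as a shift and turn from the pose commanded when the call began, along the tool's axes at that moment; what a row does not reach only later rows make up. A row lasts 1/10 s, in which the tool goes at most 50 mm and 8.59 degrees, less where a joint would pass 70% of its speed; a pose out of reach is approached as far as the arm can. A call with a gripper value outside its range is refused whole. The fingers move at their own pace and stop on an object; "squeeze" is the grip in N (left out, the last holds). Time passes only in rows, so rows that repeat a pose let the fingers close, or fill a call up. It gives the time, the measured TCP pose, the force and the opening at its end, in the units of the state.
- bot.get_obs(): the state, without advancing time (a new reading comes with each control period).
- bot.camera(name): name is "side" or "top"; returns a dict with "image" (400x640x3 uint8, red, green, blue), "camera_matrix" (3x3 intrinsics, pixels), "k1" (the pictures are not rectified: a ray, as slopes to the right and down, at radius r is drawn at 1 + k1 r^2 times it, then the intrinsics apply), "R" (3x3) and "t" (3): a world point X has camera coordinates R X + t. Camera axes: x right, y down, z forward; pixel columns grow to the right and rows downward; lengths in m; the calibration is good to about 2 mm. A picture is of the moment at which its call begins. There is no depth.
- bot.job_done(): hands the job in, once; it reports no verdict.
Trained networks look in a picture, given as the dict that the camera call returned (one of the last four; its "shot" number tells which), for a name from the list of things; names that differ only in an ending like _2 or _b are one class to them, and where a whole thing is asked for, a point or a joint stands for the part that bears it (a point fixed in the world has none). Each returns a list of dicts, best first, with "p" (0 to 1); they miss things now and then, are a little off and sometimes report something else, mostly with a low value. They report only what shows in the picture. A call takes as long as a camera call. They do not tell look-alikes from the thing itself.
- bot.regions_of(picture, thing): "region" (400x640 bool, what is visible of it) and "box" ([centre column, centre row, width, height] in pixels, round what is visible of it).
The state is a dict: "time": time; "q": joint angles; "qd": joint speeds; "joint_efforts": joint torques, N m; "ee_pos": TCP position; "tcp_rot": TCP orientation; "wrist_force": force on the tool from outside, world axes, zero at the start; "torque": the same for the moment, N m; "opening": finger opening in m.
Only numpy, scipy, OpenCV 4.12 (cv2) and the standard library are available. Lean on these libraries where they do the work, as an engineer would, in place of code of your own. Each camera call takes 0.05 s, during which the arm holds its last target.

## Working session

There is one attempt and no reset: what is moved stays moved. The work goes in short steps, Python scripts to look and compute and a tool call to move; the robot and the scene stay as the last step left them, time stands still between calls to the robot, and variables do not carry over. Pictures are saved under pics/ and viewed, and the job is handed in when it is done.

Besides the shell and the picture viewer there is one more tool, called after "Request:" as name(argument=value, ...), one argument or row to a line, values as JSON. step_arm: Moves the arm, as the interface text tells. Its arguments: {"type":"object","properties":{"dr":{"type":"array"},"xyz":{"type":"array"},"gripper":{"type":"array"},"squeeze":{"type":"number"}},"required":["dr","xyz","gripper"]}

```bash
mkdir -p pics; ls; python3 - <<'E'
from workcell import bot
import cv2,pickle
o=bot.get_obs();print(o)
for n in("side","top"):
    p=bot.camera(n);cv2.imwrite(f"pics/{n}0.png",p["image"][:,:,::-1]);pickle.dump(p,open(f"{n}0.pkl","wb"))
    print(n,p["camera_matrix"],p["k1"],p["R"],p["t"],p["shot"])
    for th in("jig","leaf","leaf_grip","upper_bush","lower_bush","pin","pin_stand","cork_block","tape_measure","screwdriver"):
        try:
            for r in bot.regions_of(p,th)[:4]: print(th,round(r["p"],2),[round(float(x)) for x in r["box"]])
        except Exception as e: print(th,e)
E
```

```text
pics
{'time': 0.0, 'q': array([7.13912576e+01, 5.01168139e+00, 1.00334541e+01, 9.51003554e+01,
       9.57201717e-04, 8.99993279e+01]), 'qd': array([-0.01197736,  0.04673794, -0.0695452 , -0.11240893,  0.01385117,
       -0.04764861]), 'joint_efforts': array([ 1.02644317e-04, -5.20386600e+01,  4.64805400e+01,  1.63963489e-02,
        8.19181105e-05,  8.22459242e-06]), 'ee_pos': array([0.17542582, 0.52101921, 0.23056855]), 'tcp_rot': array([-1.79921417e+02, -9.58122588e-04,  1.61391928e+02]), 'wrist_force': array([ 0.19565554, -0.05065838,  0.04700348]), 'torque': array([ 0.05131241, -0.0060613 , -0.03204049]), 'opening': 0.08521270574366767}
side [[432.77255446   0.         314.52294495]
 [  0.         432.77255446 200.30330284]
 [  0.           0.           1.        ]] -0.08843223543082042 [[-0.95257038 -0.30357927  0.02119658]
 [-0.20989045  0.60496395 -0.76809155]
 [ 0.2203535  -0.73611022 -0.63998913]] [0.59643062 0.13881779 1.15880522] 1
jig 0.67 [361, 175, 52, 46]
leaf 0.84 [354, 166, 37, 17]
leaf_grip 0.63 [353, 166, 34, 21]
upper_bush 0.85 [352, 166, 35, 21]
lower_bush 0.81 
[... 363 characters left out ...]
           0.           1.        ]] -0.05804781870142662 [[ 0.01880382 -0.99956044  0.02292033]
 [-0.98740077 -0.02216778 -0.156679  ]
 [ 0.15711823 -0.01968539 -0.98738359]] [0.03630596 0.64598466 1.1486922 ] 2
jig 0.75 [387, 250, 92, 55]
leaf 0.58 [370, 241, 53, 37]
leaf_grip 0.73 [372, 241, 54, 34]
leaf_grip 0.29 [209, 186, 34, 26]
upper_bush 0.95 [370, 240, 56, 33]
lower_bush 0.84 [393, 249, 91, 51]
lower_bush 0.3 [215, 188, 47, 24]
pin 0.71 [237, 144, 19, 22]
pin 0.53 [195, 214, 24, 14]
pin 0.5 [242, 178, 7, 17]
pin_stand 0.75 [261, 221, 35, 33]
cork_block 0.58 [358, 187, 43, 32]
tape_measure 0.8 [207, 188, 28, 27]
screwdriver 0.56 [365, 164, 38, 10]
screwdriver 0.48 [389, 248, 94, 53]
```

View pics/side0.png

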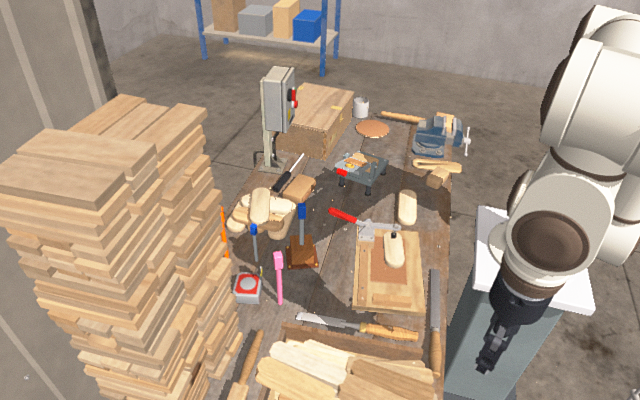

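View pics/top0.png

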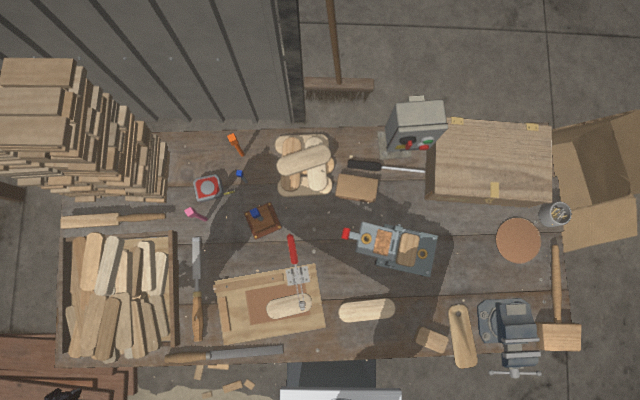

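```bash
python3 - <<'E'
import cv2
a=cv2.imread("pics/side0.png")[120:320,190:400];cv2.imwrite("pics/s0c.png",cv2.resize(a,None,fx=3,fy=3,interpolation=cv2.INTER_CUBIC)[:600])
a=cv2.imread("pics/top0.png")[110:290,170:450];cv2.imwrite("pics/t0c.png",cv2.resize(a,None,fx=2.85,fy=2.85,interpolation=cv2.INTER_CUBIC))
E
```

```text
(no output)
```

View pics/s0c.png

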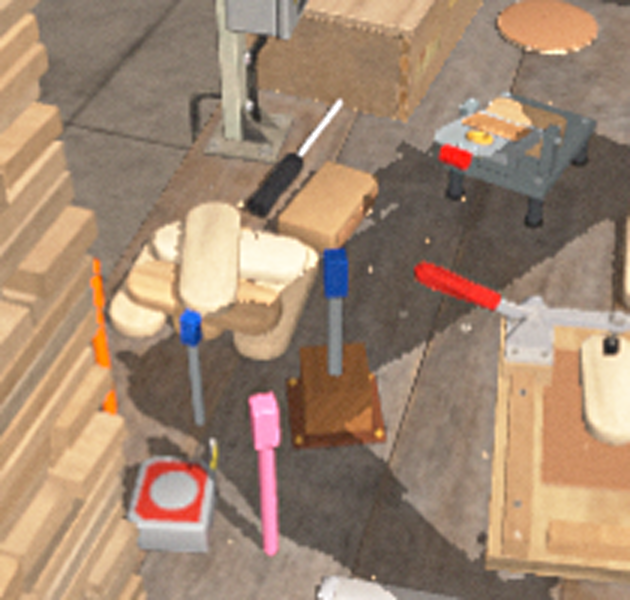

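View pics/t0c.png

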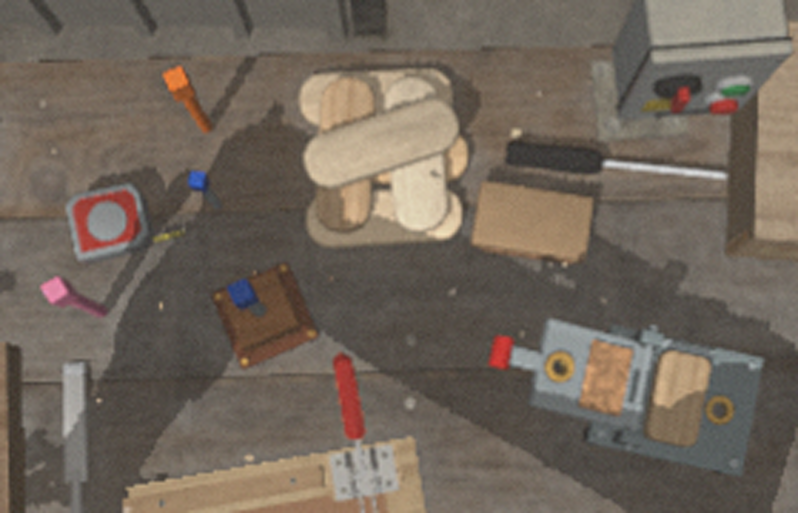

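The blue-headed candidates are the pin in the stand (side 302,223; top 254,212) and a smaller loose one (side 254,240; top 240,174). The pink one (side 277,276; top 191,212) and the orange one (side 224,235; top 233,140) are look-alikes. By the description I want the large blue one in the stand, and the crops confirm it. I'll measure it next.

```bash
cat > h.py <<'E'
import numpy as np,cv2,pickle
from scipy.optimize import least_squares
def dist(p): return np.array([p["k1"],0,0,0,0.])
def proj(p,X):
    X=np.atleast_2d(np.asarray(X,float))
    return cv2.projectPoints(X,cv2.Rodrigues(p["R"])[0],p["t"],p["camera_matrix"],dist(p))[0][:,0]
def norm(p,uv): return cv2.undistortPoints(np.array(uv,float).reshape(-1,1,2),p["camera_matrix"],dist(p))[:,0]
def P(p): return np.c_[p["R"],p["t"]]
def tri(ps,uvs):
    f=lambda X:np.concatenate([proj(p,X)[0]-uv for p,uv in zip(ps,uvs)])
    r=least_squares(f,[.4,0,.1]);return r.x,r.fun
def atz(p,uv,z):
    d=p["R"].T@np.r_[norm(p,uv)[0],1];c=-p["R"].T@p["t"];return c+d*(z-c[2])/d[2]
def blob(p,lo,hi,box):
    h=cv2.cvtColor(p["image"],cv2.COLOR_RGB2HSV);m=cv2.inRange(h,lo,hi)
    x0,y0,x1,y1=box;mm=np.zeros_like(m);mm[y0:y1,x0:x1]=m[y0:y1,x0:x1]
    ys,xs=np.nonzero(mm);return np.array([xs.mean(),ys.mean()]),len(xs),(xs.min(),xs.max(),ys.min(),ys.max())
E
python3 - <<'E'
from h import *
s=pickle.load(open("side0.pkl","rb"));t=pickle.load(open("top0.pkl","rb"))
bl=((105,130,40),(130,255,255))
a=blob(s,*bl,(290,198,315,226));b=blob(t,*bl,(242,200,270,225));print(a,b)
print("head",tri([s,t],[a[0],b[0]]))
for r0 in [((0,150,60),(8,255,255)),((172,150,60),(180,255,255))]:
  try:
    a=blob(s,*r0,(332,160,352,182));b=blob(t,*r0,(336,222,356,246));print(a,b)
    print("grip",tri([s,t],[a[0],b[0]]))
  except Exception as e:print(e)
ye=((18,110,90),(32,255,255))
b1=blob(t,*ye,(355,225,380,250));print(b1); print(atz(t,b1[0],.103))
b2=blob(t,*ye,(410,240,435,266));print(b2); print(atz(t,b2[0],.054))
for n,p,bx in(("s",s,(255,190,325,285)),("t",t,(235,195,290,250)),("sj",s,(325,140,395,200)),("tj",t,(335,210,445,280))):
    x0,y0,x1,y1=bx;im=p["image"][y0:y1,x0:x1,::-1];k=min(790/im.shape[1],590/im.shape[0]);cv2.imwrite(f"pics/z_{n}.png",cv2.resize(im,None,fx=k,fy=k,interpolation=cv2.INTER_NEAREST));print(n,k)
E
```

```text
(array([301.47154472, 210.65853659]), 123, (np.int64(298), np.int64(305), np.int64(203), np.int64(218))) (array([254.23529412, 212.07843137]), 51, (np.int64(250), np.int64(258), np.int64(208), np.int64(216)))
head (array([0.59190107, 0.22030862, 0.16058773]), array([ 0.00848848,  0.00173242, -0.00150809, -0.00859671]))
(array([341.24590164, 171.73770492]), 61, (np.int64(336), np.int64(346), np.int64(168), np.int64(176))) (array([345.38235294, 233.08823529]), 68, (np.int64(342), np.int64(349), np.int64(228), np.int64(239)))
grip (array([0.54982205, 0.00059493, 0.13332012]), array([ 0.55686771,  0.09255249, -0.07076806, -0.49215929]))
zero-size array to reduction operation minimum which has no identity
(array([366.13559322, 238.38983051]), 59, (np.int64(362), np.int64(370), np.int64(234), np.int64(243)))
[ 0.53892111 -0.05376008  0.103     ]
(array([422.25      , 253.45454545]), 44, (np.int64(418), np.int64(426), np.int64(249), np.int64(258)))
[ 0.50593139 -0.2065465   0.054     ]
s 6.2105263157894735
t 10.727272727272727
sj 9.833333333333334
tj 7.181818181818182h.py:17: RuntimeWarning: Mean of empty slice.
  ys,xs=np.nonzero(mm);return np.array([xs.mean(),ys.mean()]),len(xs),(xs.min(),xs.max(),ys.min(),ys.max())
  ret = ret.dtype.type(ret / rcount)
```

View pics/z_t.png

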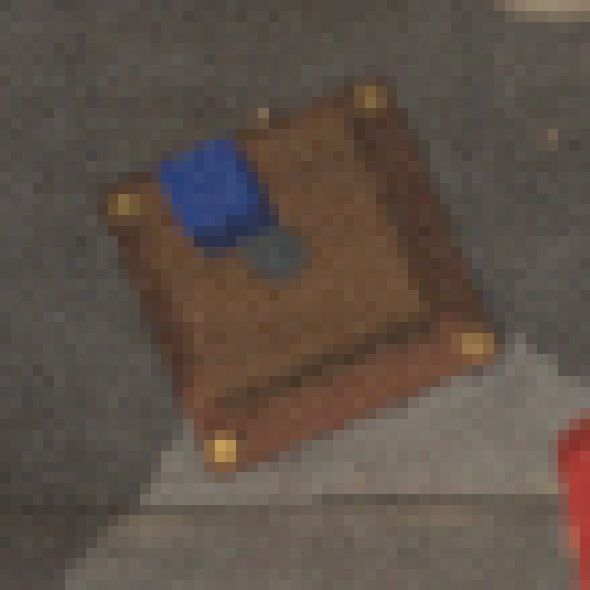

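View pics/z_tj.png

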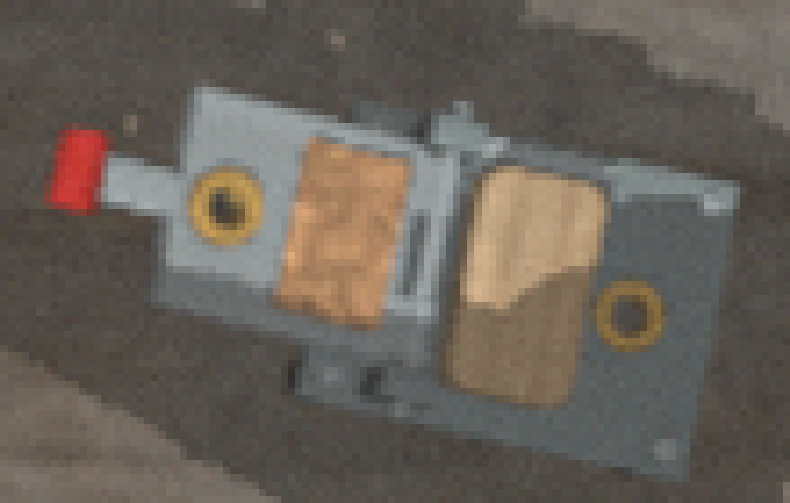

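View pics/z_s.png

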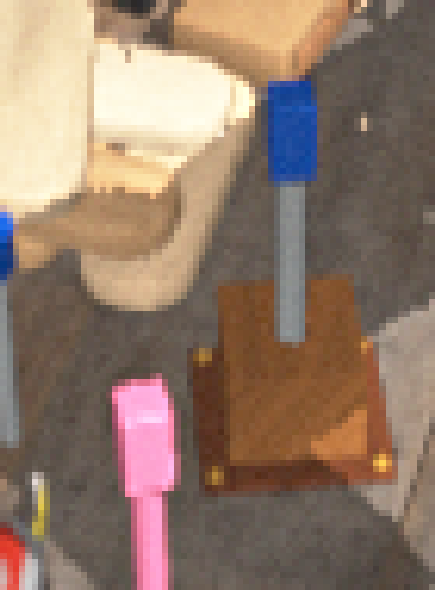

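View pics/z_sj.png

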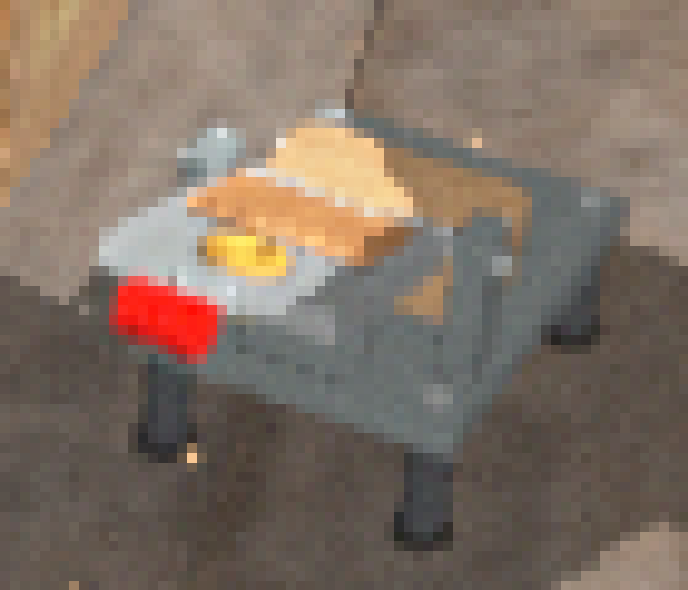

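```bash
cat >> h.py <<'E'
def Rz(a): c,s=np.cos(a),np.sin(a);return np.array([[c,-s,0],[s,c,0],[0,0,1]])
def jig2w(j,X): return Rz(j[2])@np.asarray(X,float)+[j[0],j[1],0]
def leafpt(r,h,th): # r from hinge, h above midplane on cork side
    return np.array([0,r*np.cos(th)-h*np.sin(th),.094+r*np.sin(th)+h*np.cos(th)])
E
python3 - <<'E'
from h import *
s=pickle.load(open("side0.pkl","rb"));t=pickle.load(open("top0.pkl","rb"))
c=lambda u,v:np.array([u/7.1818+335,v/7.1818+210])-.5+0
d=lambda u,v:np.array([u/9.8333+325,v/9.8333+140])-.5
obs=[(t,("g",),(345.4,233.1)),(t,("u",),(366.1,238.4)),(t,("f",0,-.082,.054),(422.25,253.45)),(t,("f",.055,-.113,.052),c(740,182)),(t,("f",-.055,-.113,.052),c(687,482)),
(s,("g",),(341.25,171.7)),(s,("u",),d(246,255)),(s,("f",-.055,-.113,.052),d(628,200)),(s,("f",-.055,.031,.052),d(450,440))]
def pt(k,v):
    if k[0]=="g":return jig2w(v,leafpt(.135,0,v[3]))
    if k[0]=="u":return jig2w(v,leafpt(.082,.009,v[3]))
    return jig2w(v,k[1:])
f=lambda v:np.concatenate([proj(p,pt(k,v))[0]-uv for p,k,uv in obs])
r=least_squares(f,[.52,-.13,-.2,0.1],loss="soft_l1");print(r.x,np.degrees(r.x[2:]));print(f(r.x).reshape(-1,2).round(2))
v=r.x
print("grip",pt(("g",),v),"lb",pt(("f",0,-.082,.054),v))
print(tri([s,t],[obs[6][2],obs[1][2]]))
E
```

```text
[ 0.52373554 -0.12595952 -0.20283751  0.28607697] [-11.62173342  16.39100292]
[[-0.25 -0.47]
 [ 0.12 -0.75]
 [-0.11 -0.49]
 [-0.23  0.25]
 [-0.59 -0.28]
 [ 0.5   0.55]
 [ 0.43 -0.84]
 [ 0.66 -0.31]
 [ 0.97 -1.38]]
grip [0.54982595 0.00089869 0.13209576] lb [ 0.50721669 -0.20627843  0.054     ]
(array([ 0.53855168, -0.05130037,  0.1227413 ]), array([ 0.51794156,  0.08152894, -0.06111348, -0.44547839]))
```

Request:
step_arm(
  dr=[
    [0,0,0.12],
    [0,0,0.24],
    [0,0,0.36],
    [0,0,0.48],
    [0,0,0.6],
    [0,0,0.72],
    [0,0,0.84],
    [0,0,0.96],
  ],
  xyz=[
    [-1,-0.7,-0.1],
    [-2,-1.4,-0.2],
    [-3,-2.1,-0.3],
    [-4,-2.8,-0.4],
    [-5,-3.5,-0.5],
    [-6,-4.2,-0.5],
    [-7,-4.9,-0.5],
    [-8,-5.6,-0.5],
  ],
  gripper=[1,1,1,1,1,1,1,1],
)

```text
time: 1.9
ee_pos: [0.4081, 0.2051, 0.2516]
tcp_rot: [179.9, -0.0, 106.1]
wrist_force: [1.0, 1.0, -0.8]
opening: 0.0853
```

```bash
cat >> h.py <<'E'
from scipy.spatial.transform import Rotation as Ro
def delta(o,pos,yaw):
    R=Ro.from_euler("xyz",o["tcp_rot"],degrees=True)
    d=R.inv().apply(np.array(pos)-o["ee_pos"])/.04
    w=(R.inv()*Ro.from_euler("xyz",[180,0,yaw],degrees=True)).as_rotvec()
    print("xyz",d.round(3),"dr",w.round(3),"mm",(np.linalg.norm(d)*40).round(1))
E
python3 - <<'E'
from h import *
from workcell import bot
o=bot.get_obs();print(o["ee_pos"],o["tcp_rot"],o["q"])
delta(o,[.550,.001,.215],78.4);delta(o,[.550,.001,.109],78.4)
E
```

```text
[0.40812641 0.20505822 0.25160372] [ 1.79945385e+02 -1.05494040e-02  1.06111479e+02] [ 2.66764692e+01 -7.27302743e+00  3.02916650e-01  9.75203204e+01
  3.56800177e-04  1.00564995e+02]
xyz [-5.886  1.991  0.916] dr [ 0.001 -0.     0.484] mm 251.2
xyz [-5.886  1.988  3.566] dr [ 0.001 -0.     0.484] mm 286.5
```

Request:
step_arm(
  dr=[
    [0,0,0.08],
    [0,0,0.16],
    [0,0,0.24],
    [0,0,0.32],
    [0,0,0.4],
    [0,0,0.484],
    [0,0,0.484],
    [0,0,0.484],
  ],
  xyz=[
    [-1,0.33,0],
    [-2,0.66,0],
    [-3,1,0.2],
    [-4,1.35,0.4],
    [-5,1.7,0.7],
    [-5.89,1.99,0.9],
    [-5.89,1.99,0.9],
    [-5.89,1.99,0.9],
  ],
  gripper=[0.8,0.8,0.8,0.8,0.8,0.8,0.8,0.8],
  squeeze=40,
)

```text
time: 2.7
ee_pos: [0.5501, 0.0027, 0.2148]
tcp_rot: [-179.9, 0.0, 78.6]
wrist_force: [-0.8, 0.4, -0.3]
opening: 0.068
```

```bash
python3 - <<'E'
from h import *
from workcell import bot
o=bot.get_obs();print(o["ee_pos"],o["tcp_rot"],o["time"])
delta(o,[.550,.001,.109],78.4)
for n,bx in(("side",(300,100,420,200)),("top",(300,190,440,280))):
    p=bot.camera(n);x0,y0,x1,y1=bx;im=p["image"][y0:y1,x0:x1,::-1];cv2.imwrite(f"pics/a_{n}.png",cv2.resize(im,None,fx=5.5,fy=5.5,interpolation=cv2.INTER_CUBIC))
E
```

```text
[0.55006382 0.0026825  0.21481475] [-1.79928635e+02  2.66160137e-03  7.86006401e+01] 2.7
xyz [-0.041  0.01   2.645] dr [-0.001  0.     0.004] mm 105.8
```

View pics/a_side.png

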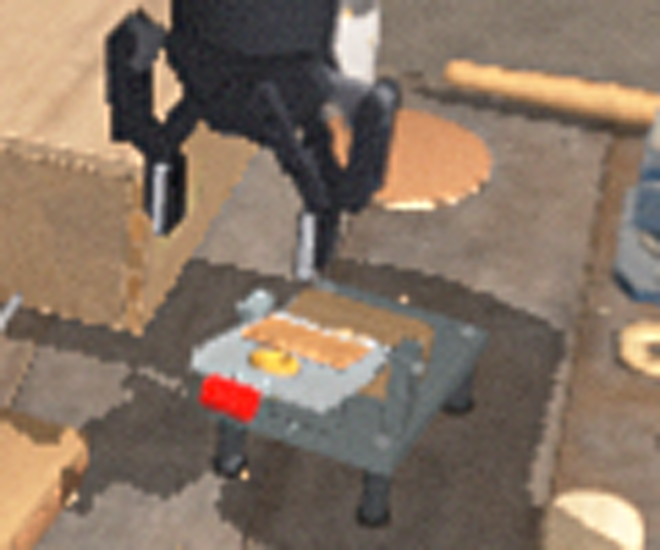

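View pics/a_top.png

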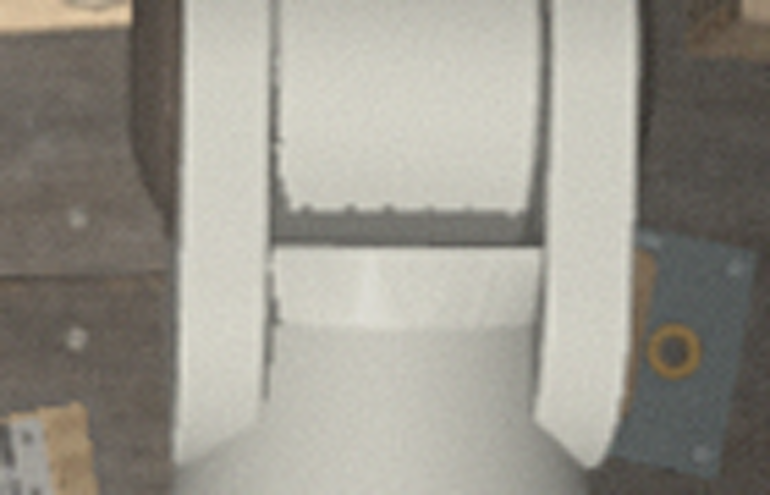

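The side crop shows the gripper above the red grip (full-picture pixel about 342,171), with the fingers straddling it. I'll descend, close and check.

Request:
step_arm(
  dr=[
    [0,0,0],
    [0,0,0],
    [0,0,0],
    [0,0,0],
    [0,0,0],
    [0,0,0],
    [0,0,0],
    [0,0,0],
  ],
  xyz=[
    [-0.04,0,0.6],
    [-0.04,0,1.2],
    [-0.04,0,1.8],
    [-0.04,0,2.3],
    [-0.04,0,2.6],
    [-0.04,0,2.65],
    [-0.04,0,2.65],
    [-0.04,0,2.65],
  ],
  gripper=[0.8,0.8,0.8,0.8,0.8,0.8,0.7,0.6],
)

```text
time: 3.6
ee_pos: [0.5504, 0.0019, 0.1106]
tcp_rot: [179.9, -0.0, 78.7]
wrist_force: [-0.0, -0.6, 0.2]
opening: 0.0511
```

```bash
python3 - <<'E'
from h import *
from workcell import bot
for n,bx in(("side",(300,100,420,200)),):
    p=bot.camera(n);x0,y0,x1,y1=bx;im=p["image"][y0:y1,x0:x1,::-1];cv2.imwrite(f"pics/b_{n}.png",cv2.resize(im,None,fx=5.5,fy=5.5,interpolation=cv2.INTER_CUBIC))
E
```

```text
(no output)
```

View pics/b_side.png

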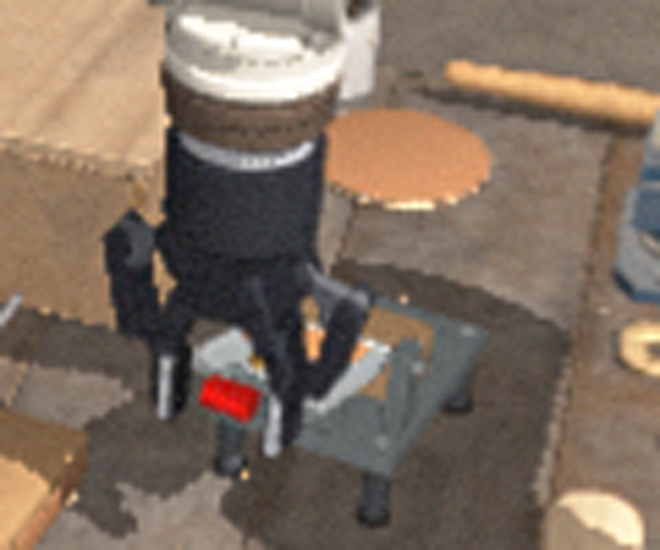

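The fingers now stand on either side of the red grip (crop 230,397). Closing.

Request:
step_arm(
  dr=[
    [0,0,0],
    [0,0,0],
    [0,0,0],
    [0,0,0],
    [0,0,0],
    [0,0,0],
    [0,0,0],
    [0,0,0],
  ],
  xyz=[
    [0,0,0],
    [0,0,0],
    [0,0,0],
    [0,0,0],
    [0,0,0],
    [0,0,0],
    [0,0,0],
    [0,0,0],
  ],
  gripper=[0.2,0.2,0.2,0.2,0.2,0.2,0.2,0.2],
)

```text
time: 4.45
ee_pos: [0.549, 0.0022, 0.1094]
tcp_rot: [-179.9, -0.0, 78.7]
wrist_force: [-5.4, 3.2, 2.0]
opening: 0.0258
```

Request:
step_arm(
  dr=[
    [0,0,0],
    [0,0,0],
    [0,0,0],
    [0,0,0],
    [0,0,0],
    [0,0,0],
    [0,0,0],
    [0,0,0],
  ],
  xyz=[
    [-0.22,0,-0.565],
    [-0.54,0,-1.08],
    [-0.95,0,-1.53],
    [-1.43,0,-1.9],
    [-1.97,0,-2.175],
    [-2.55,0,-2.35],
    [-3.155,0,-2.42],
    [-3.76,0,-2.38],
  ],
  gripper=[0.2,0.2,0.2,0.2,0.2,0.2,0.2,0.2],
)

```text
time: 5.25
ee_pos: [0.5189, -0.1456, 0.2053]
tcp_rot: [-179.9, -0.1, 78.7]
wrist_force: [-5.3, 5.4, -4.5]
opening: 0.0253
```

```bash
python3 - <<'E'
from h import *
from workcell import bot
o=bot.get_obs();print(o["wrist_force"],o["torque"],o["opening"])
for n,bx in(("side",(300,100,420,200)),):
    p=bot.camera(n);x0,y0,x1,y1=bx;im=p["image"][y0:y1,x0:x1,::-1];cv2.imwrite(f"pics/c_{n}.png",cv2.resize(im,None,fx=5.5,fy=5.5,interpolation=cv2.INTER_CUBIC))
E
```

```text
[-5.25539923  5.42051761 -4.53672017] [ 1.38673051  0.90255463 -0.07024771] 0.025308868724769243
```

View pics/c_side.png

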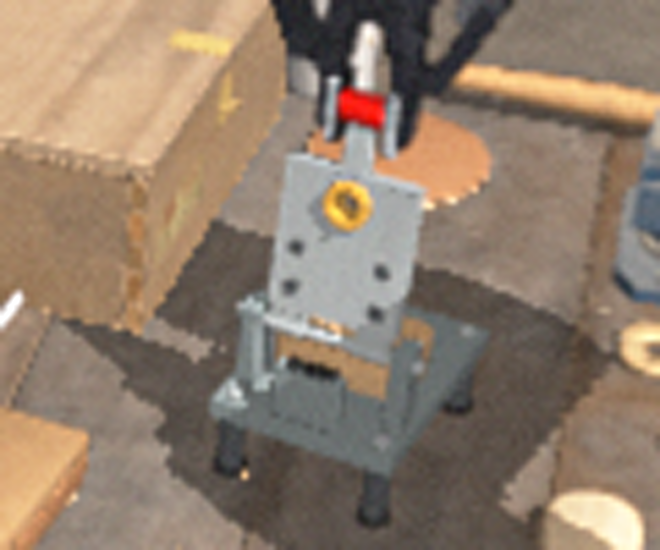

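The leaf is upright, with the red grip between the fingers (crop 362,107). Continuing over.

Request:
step_arm(
  dr=[
    [0,0,0],
    [0,0,0],
    [0,0,0],
    [0,0,0],
    [0,0,0],
    [0,0,0],
    [0,0,0],
    [0,0,0],
  ],
  xyz=[
    [-0.59,0,0.15],
    [-1.14,0,0.4],
    [-1.64,0,0.74],
    [-2.065,0,1.17],
    [-2.41,0,1.67],
    [-2.66,0,2.225],
    [-2.805,0,2.81],
    [-2.85,0,3.42],
  ],
  gripper=[0.2,0.2,0.2,0.2,0.2,0.2,0.2,0.2],
)

```text
time: 6.1
ee_pos: [0.496, -0.258, 0.067]
tcp_rot: [-179.8, 0.0, 78.6]
wrist_force: [-6.0, 4.4, 4.1]
opening: 0.0254
```

Request:
step_arm(
  dr=[
    [0,0,0],
    [0,0,0],
    [0,0,0],
    [0,0,0],
    [0,0,0],
    [0,0,0],
    [0,0,0],
    [0,0,0],
  ],
  xyz=[
    [0,0,0],
    [0,0,0.02],
    [0,0,0.04],
    [0,0,0.04],
    [0,0,0.04],
    [0,0,0.04],
    [0,0,0.04],
    [0,0,0.04],
  ],
  gripper=[0.2,0.2,0.2,0.2,0.2,0.2,0.2,0.2],
)

```text
time: 6.9
ee_pos: [0.4959, -0.2579, 0.0653]
tcp_rot: [-179.8, 0.1, 78.6]
wrist_force: [-7.4, -2.8, -1.0]
opening: 0.0251
```

```bash
python3 - <<'E'
from h import *
from workcell import bot
for n,bx in(("side",(300,100,420,200)),):
    p=bot.camera(n);x0,y0,x1,y1=bx;im=p["image"][y0:y1,x0:x1,::-1];cv2.imwrite(f"pics/d_{n}.png",cv2.resize(im,None,fx=5.5,fy=5.5,interpolation=cv2.INTER_CUBIC))
E
```

```text
(no output)
```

View pics/d_side.png

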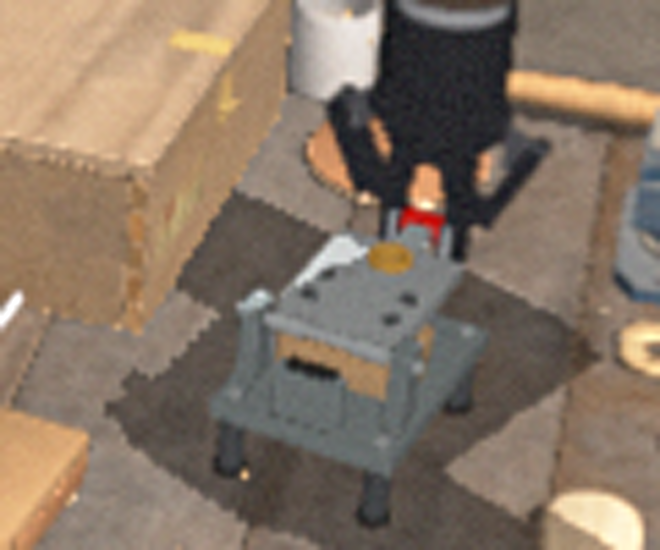

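Request:
step_arm(
  dr=[
    [0,0,0],
    [0,0,0],
    [0,0,0],
    [0,0,0],
    [0,0,0],
    [0,0,0],
    [0,0,0],
    [0,0,0],
  ],
  xyz=[
    [0,0,0.05],
    [0,0,0.1],
    [0,0,0.15],
    [0,0,0.2],
    [0,0,0.2],
    [0,0,0.2],
    [0,0,0.2],
    [0,0,0.2],
  ],
  gripper=[0.2,0.2,0.2,0.2,0.2,0.2,0.2,0.2],
)

```text
time: 7.75
ee_pos: [0.4964, -0.2581, 0.064]
tcp_rot: [179.9, 0.1, 78.6]
wrist_force: [-26.2, 7.6, 46.9]
opening: 0.0254
```

The force rises to 47 N, so the leaf is at its stop. I'll relax, open and leave.

Request:
step_arm(
  dr=[
    [0,0,0],
    [0,0,0],
    [0,0,0],
    [0,0,0],
    [0,0,0],
    [0,0,0],
    [0,0,0],
    [0,0,0],
  ],
  xyz=[
    [0,0,-0.15],
    [0,0,-0.16],
    [0,0,-0.16],
    [0,0,-0.16],
    [0,0,-0.16],
    [0,0,-0.16],
    [0,0,-0.16],
    [0,0,-0.16],
  ],
  gripper=[0.2,0.2,0.2,0.6,0.6,0.6,0.6,0.6],
)

```text
time: 8.55
ee_pos: [0.4979, -0.2575, 0.0645]
tcp_rot: [180.0, -0.0, 78.7]
wrist_force: [-0.1, 0.5, 0.4]
opening: 0.0509
```

```bash
python3 - <<'E'
from h import *
from workcell import bot
o=bot.get_obs()
for a,z in((.5,.2),(.59,.25)): pass
delta(o,[.592,.220,.235],112.5)
E
```

```text
xyz [12.167 -0.04  -4.263] dr [ 0.     0.    -0.591] mm 515.7
```

Request:
step_arm(
  dr=[
    [0,0,0],
    [0,0,0],
    [0,0,-0.07],
    [0,0,-0.14],
    [0,0,-0.22],
    [0,0,-0.3],
    [0,0,-0.38],
    [0,0,-0.46],
  ],
  xyz=[
    [0,0,-1],
    [0,0,-2.1],
    [0,0,-3.2],
    [0.8,0,-4],
    [2,0,-4.5],
    [3.2,0,-4.6],
    [4.4,0,-4.6],
    [5.6,0,-4.6],
  ],
  gripper=[0.7,0.7,0.7,0.7,0.7,0.7,0.7,0.7],
)

```text
time: 9.35
ee_pos: [0.5421, -0.036, 0.249]
tcp_rot: [179.9, 0.0, 105.2]
wrist_force: [0.5, -0.4, -0.4]
opening: 0.06
```

```bash
python3 - <<'E'
from h import *
from workcell import bot
o=bot.get_obs();print(o["ee_pos"],o["tcp_rot"],o["q"])
delta(o,[.592,.220,.235],112.5)
p=bot.camera("side");cv2.imwrite("pics/e.png",p["image"][:,:,::-1])
E
```

```text
[ 0.54211443 -0.03604446  0.24898382] [1.79939372e+02 1.77435465e-02 1.05186656e+02] [-3.80546932e+00  4.42033136e+00  1.14625801e+01  9.69791466e+01
  2.95306012e-03  7.10078670e+01]
xyz [5.851 2.88  0.351] dr [ 0.001  0.    -0.128] mm 261.2
```

View pics/e.png

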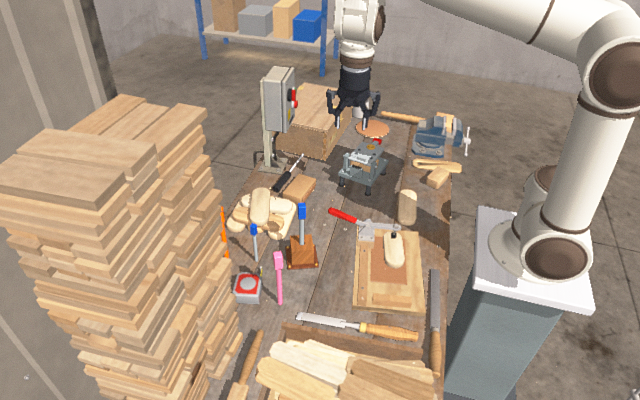

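The leaf lies flipped at (365,165), and nothing stands between the gripper and the pin at (302,223).

Request:
step_arm(
  dr=[
    [0,0,-0.02],
    [0,0,-0.04],
    [0,0,-0.06],
    [0,0,-0.08],
    [0,0,-0.1],
    [0,0,-0.12],
    [0,0,-0.128],
    [0,0,-0.128],
  ],
  xyz=[
    [1,0.5,0],
    [2,1,0],
    [3,1.5,0],
    [4,2,0],
    [5,2.5,0],
    [5.85,2.88,0.35],
    [5.85,2.88,0.35],
    [5.85,2.88,0.35],
  ],
  gripper=[0.8,0.8,0.8,0.8,0.8,0.8,0.8,0.8],
)

```text
time: 10.2
ee_pos: [0.5923, 0.2186, 0.2336]
tcp_rot: [-179.9, 0.0, 112.4]
wrist_force: [0.2, -0.3, 0.5]
opening: 0.0685
```

```bash
python3 - <<'E'
from h import *
from workcell import bot
o=bot.get_obs();print(o["ee_pos"],o["tcp_rot"],o["q"])
p=bot.camera("side");t=bot.camera("top");pickle.dump(t,open("top1.pkl","wb"));pickle.dump(p,open("side1.pkl","wb"))
a=blob(p,(105,130,40),(130,255,255),(290,198,315,226));print(a)
delta(o,[.592,.220,.141],112.5)
cv2.imwrite("pics/f.png",cv2.resize(p["image"][140:300,220:380,::-1],None,fx=3.7,fy=3.7,interpolation=cv2.INTER_CUBIC))
cv2.imwrite("pics/ft.png",cv2.resize(t["image"][190:290,330:470,::-1],None,fx=5.5,fy=5.5,interpolation=cv2.INTER_CUBIC))
E
```

```text
[0.59226898 0.21864388 0.23362162] [-1.79910279e+02  6.35858223e-03  1.12440803e+02] [ 2.02666922e+01  1.68581842e+01  2.40622792e+01  9.72935100e+01
 -9.75767031e-03  8.78259022e+01]
(array([301.47154472, 210.54471545]), 123, (np.int64(298), np.int64(305), np.int64(203), np.int64(218)))
xyz [0.034 0.01  2.316] dr [-0.002  0.    -0.001] mm 92.6
```

View pics/f.png

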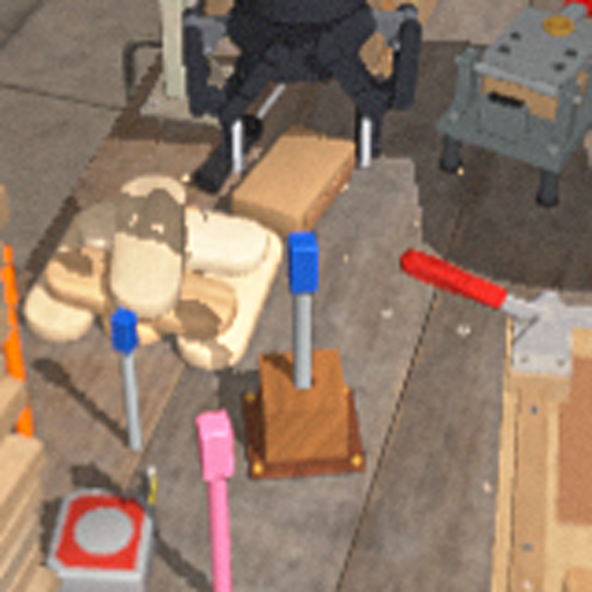

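View pics/ft.png

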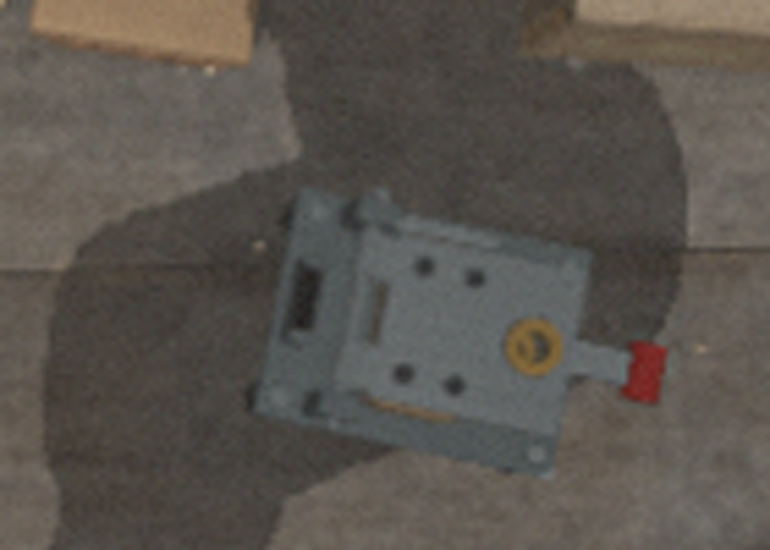

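The fingers (crop 237 and 365, about 145) are centred over the pin head (303,262), and the leaf lies flipped with its bush visible (top crop 535,347). I'll descend on the pin head and close.

Request:
step_arm(
  dr=[
    [0,0,0],
    [0,0,0],
    [0,0,0],
    [0,0,0],
    [0,0,0],
    [0,0,0],
    [0,0,0],
    [0,0,0],
  ],
  xyz=[
    [0.03,0,0.6],
    [0.03,0,1.2],
    [0.03,0,1.7],
    [0.03,0,2.1],
    [0.03,0,2.3],
    [0.03,0,2.32],
    [0.03,0,2.32],
    [0.03,0,2.32],
  ],
  gripper=[0.8,0.8,0.8,0.7,0.6,0.5,0.4,0.3],
  squeeze=60,
)

```text
time: 11.1
ee_pos: [0.5926, 0.219, 0.143]
tcp_rot: [179.9, 0.0, 112.3]
wrist_force: [-0.4, -0.1, 0.1]
opening: 0.0256
```

```bash
python3 - <<'E'
from h import *
from workcell import bot
o=bot.get_obs();print(o["ee_pos"],o["tcp_rot"],o["opening"],o["wrist_force"])
p=bot.camera("side")
cv2.imwrite("pics/g.png",cv2.resize(p["image"][140:300,220:380,::-1],None,fx=3.7,fy=3.7,interpolation=cv2.INTER_CUBIC))
t=pickle.load(open("top1.pkl","rb"));s=pickle.load(open("side1.pkl","rb"))
ye=((15,90,60),(32,255,255))
for p,bx,n in((t,(415,240,440,266),"t"),(s,(360,138,385,153),"s")):
    a=blob(p,*ye,bx);print(n,a,atz(p,a[0],.103))
    if n=="t":ta=a[0]
    else: print(tri([s,t],[a[0],ta]))
# yaw of jig: red grip at z .094
a=blob(t,(0,150,50),(8,255,255),(440,248,455,268));print(a[:2],atz(t,a[0],.098))
a=blob(s,(0,150,50),(8,255,255),(365,130,385,150));print(a)
E
```

```text
[0.59258127 0.21898623 0.14302678] [1.79894192e+02 2.60404026e-03 1.12324693e+02] 0.025621441104893648 [-0.36859746 -0.07191596  0.13052216]
t (array([426.49295775, 252.61971831]), 71, (np.int64(422), np.int64(431), np.int64(248), np.int64(257))) [ 0.50614699 -0.2056975   0.103     ]
s (array([370.45945946, 146.56756757]), 37, (np.int64(367), np.int64(374), np.int64(144), np.int64(149))) [ 0.50833194 -0.20075269  0.103     ]
(array([ 0.50739488, -0.206443  ,  0.0994871 ]), array([ 0.55046648,  0.07388737, -0.05317011, -0.43827042]))
(array([446.93877551, 257.2244898 ]), 49) [ 0.49566827 -0.25885692  0.098     ]
(array([377.42857143, 140.14285714]), 28, (np.int64(373), np.int64(381), np.int64(138), np.int64(144)))
```

View pics/g.png

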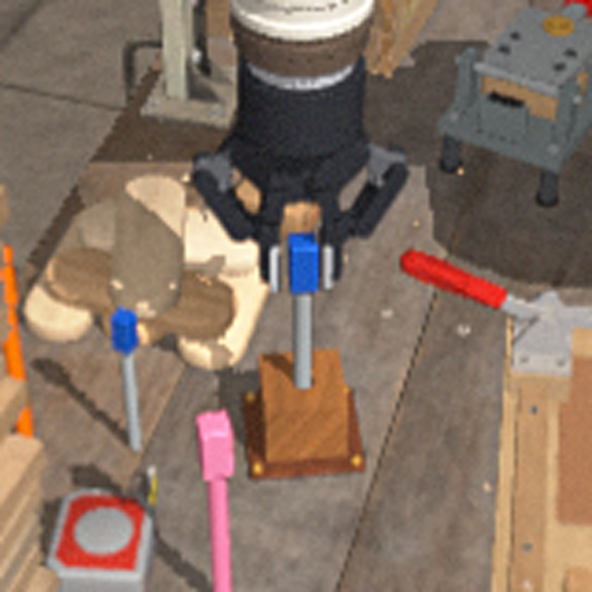

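Request:
step_arm(
  dr=[
    [0,0,0],
    [0,0,0],
    [0,0,0],
    [0,0,0],
    [0,0,0],
    [0,0,0],
    [0,0,0],
    [0,0,0],
  ],
  xyz=[
    [0,0,0.03],
    [0,0,0.03],
    [0,0,0.03],
    [0,0,0.03],
    [0,0,0.03],
    [0,0,0.03],
    [0,0,0.03],
    [0,0,0.03],
  ],
  gripper=[0,0,0,0,0,0,0,0],
  squeeze=60,
)

```text
time: 11.95
ee_pos: [0.5921, 0.2191, 0.1422]
tcp_rot: [179.9, 0.0, 112.3]
wrist_force: [-2.9, -0.5, 8.5]
opening: 0.0172
```

Request:
step_arm(
  dr=[
    [0,0,0],
    [0,0,0],
    [0,0,0],
    [0,0,0],
    [0,0,0],
    [0,0,0],
    [0,0,0],
    [0,0,0],
  ],
  xyz=[
    [0,0,-0.2],
    [0,0,-0.5],
    [0,0,-1],
    [0,0,-1.5],
    [0,0,-2],
    [0,0,-2.5],
    [0,0,-3],
    [0,0,-3],
  ],
  gripper=[0,0,0,0,0,0,0,0],
)

```text
time: 12.75
ee_pos: [0.5928, 0.2194, 0.2641]
tcp_rot: [179.7, 0.0, 112.3]
wrist_force: [-0.1, 0.7, -1.1]
opening: 0.0174
```

```bash
python3 - <<'E'
from h import *
from workcell import bot
o=bot.get_obs();print(o["ee_pos"],o["tcp_rot"],o["opening"],o["wrist_force"],o["q"])
p=bot.camera("side")
cv2.imwrite("pics/i.png",cv2.resize(p["image"][140:300,220:380,::-1],None,fx=3.7,fy=3.7,interpolation=cv2.INTER_CUBIC))
delta(o,[.507,-.206,.262],112.5)
E
```

```text
[0.59283996 0.21936226 0.26409962] [1.79714729e+02 9.58316657e-03 1.12348191e+02] 0.0174291324615207 [-0.14751296  0.67744442 -1.14453314] [2.03051816e+01 1.76292888e+01 2.84691596e+01 1.00554439e+02
 5.92830088e-04 8.79569679e+01]
xyz [-9.019 -6.028  0.024] dr [ 0.005  0.    -0.003] mm 433.9
```

View pics/i.png

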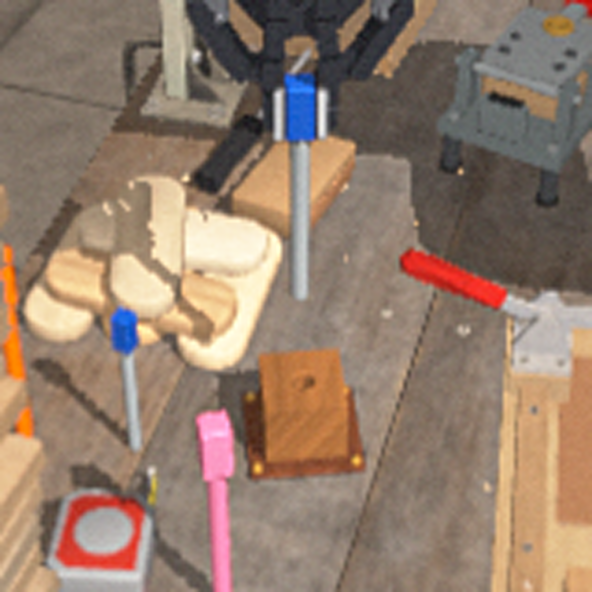

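The pin is out of its stand, upright in the jaws (tip at crop 300,296). I'll carry it to the bush.

Request:
step_arm(
  dr=[
    [0,0,0],
    [0,0,0],
    [0,0,0],
    [0,0,0],
    [0,0,0],
    [0,0,0],
    [0,0,0],
    [0,0,0],
  ],
  xyz=[
    [-0.5,-0.34,0],
    [-1.3,-0.87,0],
    [-2.2,-1.47,0],
    [-3.1,-2.07,0],
    [-4,-2.67,0],
    [-4.9,-3.27,0],
    [-5.8,-3.87,0],
    [-6.7,-4.47,0],
  ],
  gripper=[0,0,0,0,0,0,0,0],
)

```text
time: 13.6
ee_pos: [0.5277, -0.0983, 0.2593]
tcp_rot: [-179.9, -0.0, 112.4]
wrist_force: [1.9, -0.4, -2.0]
opening: 0.0174
```

Request:
step_arm(
  dr=[
    [0,0,0],
    [0,0,0],
    [0,0,0],
    [0,0,0],
    [0,0,0],
    [0,0,0],
    [0,0,0],
    [0,0,0],
  ],
  xyz=[
    [-0.8,-0.53,0],
    [-1.5,-1.02,0],
    [-2.1,-1.41,0],
    [-2.32,-1.56,0],
    [-2.32,-1.56,0],
    [-2.32,-1.56,0],
    [-2.32,-1.56,0],
    [-2.32,-1.56,0],
  ],
  gripper=[0,0,0,0,0,0,0,0],
)

```text
time: 14.4
ee_pos: [0.5064, -0.2053, 0.2604]
tcp_rot: [180.0, -0.0, 112.4]
wrist_force: [-0.6, -0.2, -1.6]
opening: 0.0175
```

```bash
python3 - <<'E'
from h import *
from workcell import bot
o=bot.get_obs();print(o["ee_pos"],o["tcp_rot"],o["opening"],o["wrist_force"],o["q"])
for n,bx in (("side",(330,60,430,200)),("top",(330,190,470,290))):
    p=bot.camera(n);pickle.dump(p,open(n+"2.pkl","wb"));x0,y0,x1,y1=bx
    k=4.2 if n=="side" else 5.5
    cv2.imwrite(f"pics/k_{n}.png",cv2.resize(p["image"][y0:y1,x0:x1,::-1],None,fx=k,fy=k,interpolation=cv2.INTER_CUBIC))
delta(o,[.507,-.206,.262],112.5)
E
```

```text
[ 0.50644972 -0.20531783  0.26043891] [ 1.79998239e+02 -7.01214790e-03  1.12430346e+02] 0.017495486718131642 [-0.6084739  -0.23164415 -1.56624418] [-2.20711876e+01  5.26267795e+00  1.36524325e+01  9.83934136e+01
  6.23553565e-03  4.54984662e+01]
xyz [-0.021  0.006 -0.039] dr [ 0.    -0.    -0.001] mm 1.8
```

View pics/k_side.png

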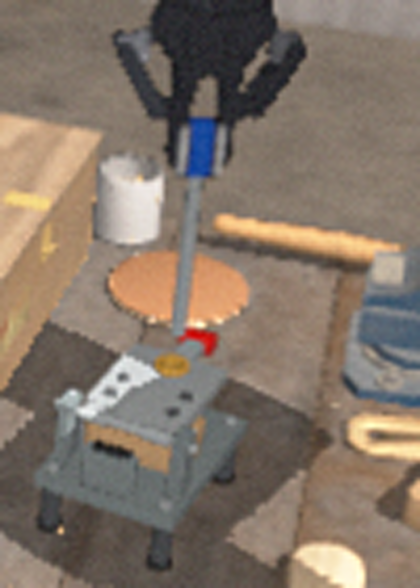

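View pics/k_top.png

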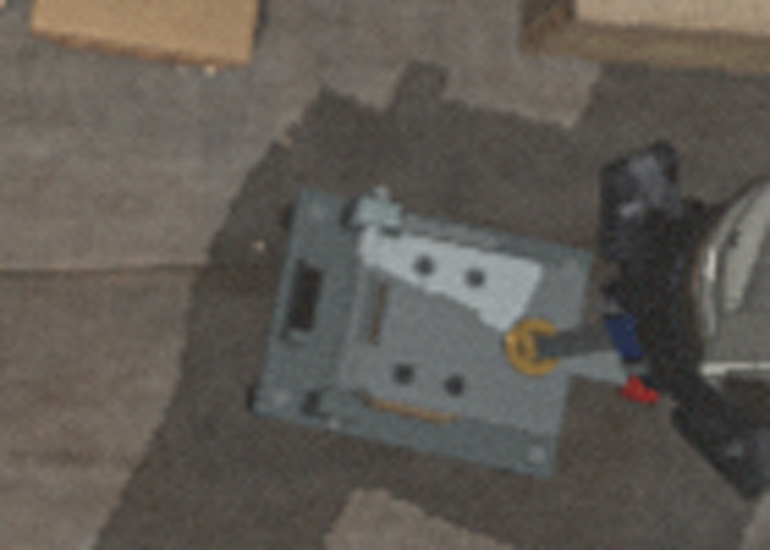

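Both views show the pin (tip at side 372,139) and the bush (side 371,147; top 427,253). I'll fit the pin axis and compare it with the bush in each view.

```bash
cat > ov.py <<'E'
from h import *
def circ(c,r,n=40):
    a=np.linspace(0,2*np.pi,n);return np.c_[c[0]+r*np.cos(a),c[1]+r*np.sin(a),np.full(n,c[2])]
def overlay(p,out,bx,k,tip,bush,up=(0,0,1)):
    x0,y0,x1,y1=bx;im=cv2.resize(p["image"][y0:y1,x0:x1,::-1],None,fx=k,fy=k,interpolation=cv2.INTER_CUBIC)
    def line(X,c):
        u=proj(p,X);q=np.round(((u-[x0,y0])+.5)*k).astype(int);cv2.polylines(im,[q.reshape(-1,1,2)],False,c,1)
    up=np.array(up,float);
    line(np.array([tip,tip+up*.132]),(0,255,0))
    line(circ(tip+up*.005,.006),(0,255,0));line(circ(tip,.004),(0,255,0));line(circ(tip+up*.132,.006),(0,255,0))
    line(circ(bush,.0075),(255,0,255));line(circ(bush,.0135),(255,0,255))
    cv2.imwrite(out,im)
E
python3 - <<'E'
from ov import *
s=pickle.load(open("side2.pkl","rb"));t=pickle.load(open("top2.pkl","rb"))
tip=np.array([.5064,-.2053,.2604-.132]);b=np.array([.507,-.206,.103])
overlay(s,"pics/ovs.png",(350,70,400,160),6.5,tip,b)
overlay(t,"pics/ovt.png",(415,235,465,270),14,tip,b)
E
```

```text
(no output)
```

View pics/ovs.png

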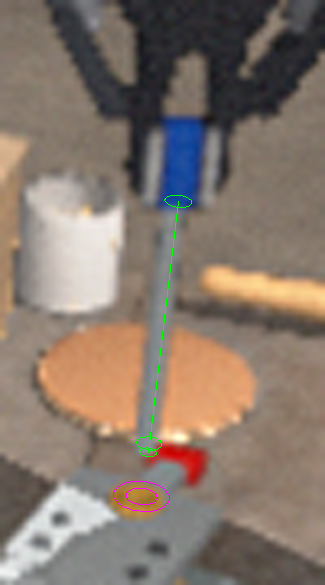

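View pics/ovt.png

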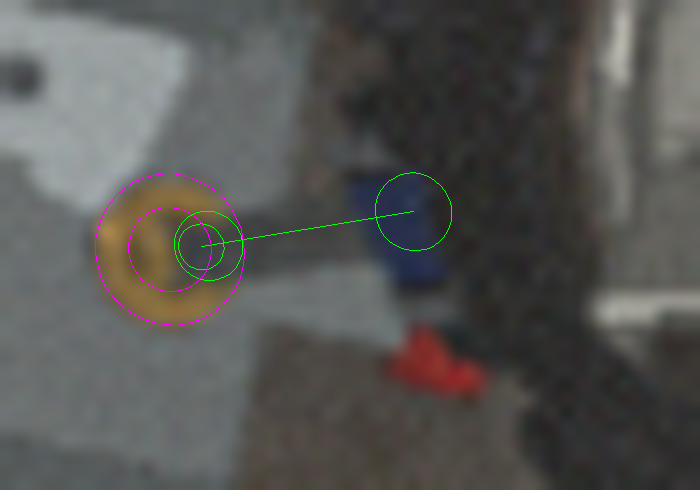

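```bash
python3 - <<'E'
from ov import *
s=pickle.load(open("side2.pkl","rb"));t=pickle.load(open("top2.pkl","rb"))
a=cv2.resize(s["image"][80:152,358:396,::-1],None,fx=8,fy=8,interpolation=cv2.INTER_NEAREST)
b=cv2.resize(t["image"][240:264,418:452,::-1],None,fx=14,fy=14,interpolation=cv2.INTER_NEAREST)
cv2.imwrite("pics/m1.png",a);cv2.imwrite("pics/m2.png",b)
E
```

```text
(no output)
```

View pics/m1.png

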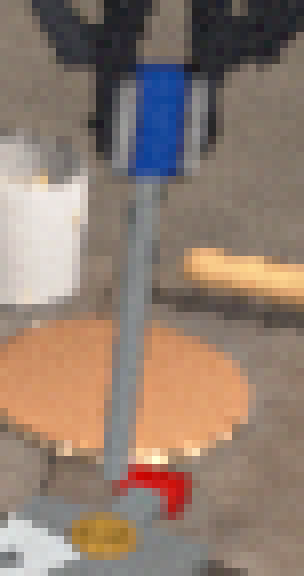

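View pics/m2.png

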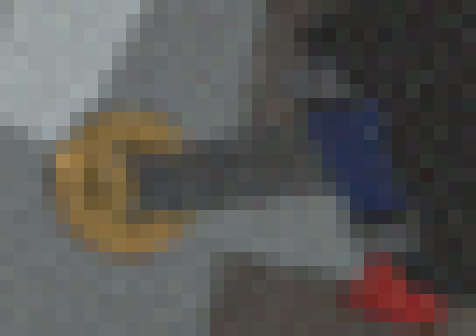

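Request:
step_arm(
  dr=[
    [0,0,0],
    [0,0,0],
    [0,0,0],
    [0,0,0],
    [0,0,0],
    [0,0,0],
    [0,0,0],
    [0,0,0],
  ],
  xyz=[
    [-0.02,0.01,0.2],
    [-0.02,0.01,0.4],
    [-0.02,0.01,0.5],
    [-0.02,0.01,0.6],
    [-0.02,0.01,0.65],
    [-0.02,0.01,0.7],
    [-0.02,0.01,0.75],
    [-0.02,0.01,0.75],
  ],
  gripper=[0,0,0,0,0,0,0,0],
)

```text
time: 15.3
ee_pos: [0.5068, -0.2069, 0.2303]
tcp_rot: [-180.0, -0.0, 112.3]
wrist_force: [0.2, 0.9, -1.8]
opening: 0.0174
```

```bash
python3 - <<'E'
from ov import *
from workcell import bot
o=bot.get_obs();print(o["ee_pos"],o["wrist_force"],o["torque"])
s=bot.camera("side");t=bot.camera("top")
a=cv2.resize(s["image"][90:162,350:404,::-1],None,fx=8,fy=8,interpolation=cv2.INTER_NEAREST)
b=cv2.resize(t["image"][236:268,412:452,::-1],None,fx=14,fy=14,interpolation=cv2.INTER_NEAREST)
cv2.imwrite("pics/n1.png",a);cv2.imwrite("pics/n2.png",b)
E
```

```text
[ 0.50677931 -0.20694855  0.23033118] [ 0.24889874  0.86739664 -1.83606069] [0.01069504 0.05107103 0.03239974]
```

View pics/n1.png

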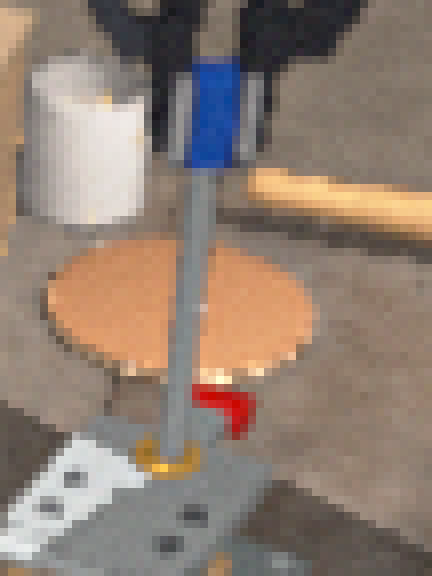

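View pics/n2.png

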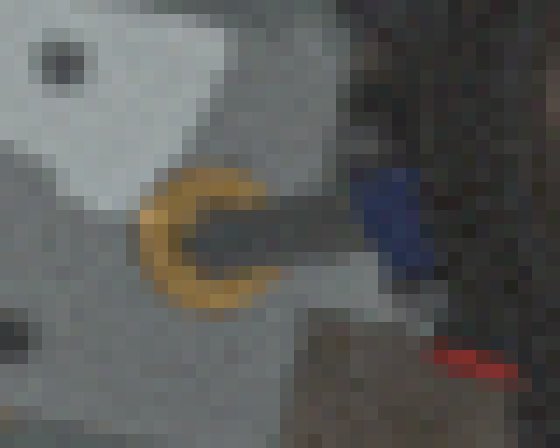

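The pin tip enters the upper bush (side crop 172,455) with no contact force. Continuing down slowly.

Request:
step_arm(
  dr=[
    [0,0,0],
    [0,0,0],
    [0,0,0],
    [0,0,0],
    [0,0,0],
    [0,0,0],
    [0,0,0],
    [0,0,0],
  ],
  xyz=[
    [0,0,0.06],
    [0,0,0.12],
    [0,0,0.18],
    [0,0,0.24],
    [0,0,0.3],
    [0,0,0.36],
    [0,0,0.4],
    [0,0,0.4],
  ],
  gripper=[0,0,0,0,0,0,0,0],
)

```text
time: 16.2
ee_pos: [0.5068, -0.2069, 0.2142]
tcp_rot: [-180.0, -0.0, 112.3]
wrist_force: [0.1, 0.3, -1.3]
opening: 0.0174
```

```bash
python3 - <<'E'
from ov import *
from workcell import bot
o=bot.get_obs();print(o["ee_pos"],o["wrist_force"],o["torque"],o["opening"])
E
```

```text
[ 0.5067664  -0.20691041  0.21424142] [ 0.07202056  0.32366976 -1.34731679] [-0.05200021 -0.02103616  0.00641611] 0.017398205645284825
```

Request:
step_arm(
  dr=[
    [0,0,0],
    [0,0,0],
    [0,0,0],
    [0,0,0],
    [0,0,0],
    [0,0,0],
    [0,0,0],
    [0,0,0],
  ],
  xyz=[
    [0,0,0.1],
    [0,0,0.2],
    [0,0,0.3],
    [0,0,0.4],
    [0,0,0.5],
    [0,0,0.58],
    [0,0,0.65],
    [0,0,0.65],
  ],
  gripper=[0,0,0,0,0,0,0,0],
)

```text
time: 17.0
ee_pos: [0.5067, -0.2069, 0.188]
tcp_rot: [-180.0, -0.0, 112.3]
wrist_force: [-0.9, -0.1, -1.9]
opening: 0.0173
```

Request:
step_arm(
  dr=[
    [0,0,0],
    [0,0,0],
    [0,0,0],
    [0,0,0],
    [0,0,0],
    [0,0,0],
    [0,0,0],
    [0,0,0],
  ],
  xyz=[
    [0,0,0.05],
    [0,0,0.1],
    [0,0,0.15],
    [0,0,0.2],
    [0,0,0.25],
    [0,0,0.25],
    [0,0,0.25],
    [0,0,0.25],
  ],
  gripper=[0,0,0,0,0,0,0,0],
)

```text
time: 17.8
ee_pos: [0.5069, -0.207, 0.1786]
tcp_rot: [180.0, 0.0, 112.3]
wrist_force: [0.2, -0.1, -2.2]
opening: 0.0172
```

Request:
step_arm(
  dr=[
    [0,0,0],
    [0,0,0],
    [0,0,0],
    [0,0,0],
    [0,0,0],
    [0,0,0],
    [0,0,0],
    [0,0,0],
  ],
  xyz=[
    [0,0,0.08],
    [0,0,0.16],
    [0,0,0.24],
    [0,0,0.32],
    [0,0,0.4],
    [0,0,0.48],
    [0,0,0.56],
    [0,0,0.64],
  ],
  gripper=[0,0,0,0,0,0,0,0],
)

```text
time: 18.6
ee_pos: [0.5068, -0.2069, 0.1526]
tcp_rot: [180.0, 0.0, 112.3]
wrist_force: [1.0, 0.4, -1.6]
opening: 0.0175
```

Request:
step_arm(
  dr=[
    [0,0,0],
    [0,0,0],
    [0,0,0],
    [0,0,0],
    [0,0,0],
    [0,0,0],
    [0,0,0],
    [0,0,0],
  ],
  xyz=[
    [0,0,0],
    [0,0,0],
    [0,0,0],
    [0,0,0],
    [0,0,0],
    [0,0,0],
    [0,0,0],
    [0,0,0],
  ],
  gripper=[0,0,0,0,0,0,0,0],
)

```text
time: 19.4
ee_pos: [0.5068, -0.207, 0.1529]
tcp_rot: [180.0, 0.0, 112.3]
wrist_force: [-0.4, 0.2, -1.2]
opening: 0.017
```

```bash
python3 - <<'E'
from ov import *
from workcell import bot
o=bot.get_obs();print(o["ee_pos"],o["wrist_force"],o["torque"],o["opening"])
s=bot.camera("side");t=bot.camera("top")
a=cv2.resize(s["image"][105:189,340:404,::-1],None,fx=7,fy=7,interpolation=cv2.INTER_NEAREST)
b=cv2.resize(t["image"][225:275,380:455,::-1],None,fx=10,fy=10,interpolation=cv2.INTER_NEAREST)
cv2.imwrite("pics/p1.png",a);cv2.imwrite("pics/p2.png",b);cv2.imwrite("pics/p3.png",s["image"][:,:,::-1])
E
```

```text
[ 0.50683698 -0.20697805  0.15290204] [-0.44596729  0.18937467 -1.24459021] [ 0.03568931 -0.01547947 -0.00518196] 0.016993131318857418
```

View pics/p1.png

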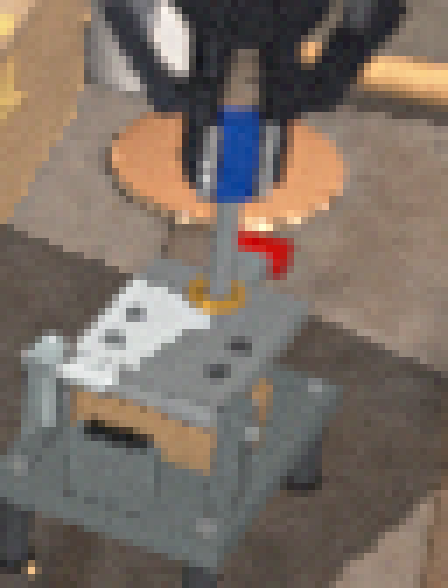

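View pics/p2.png

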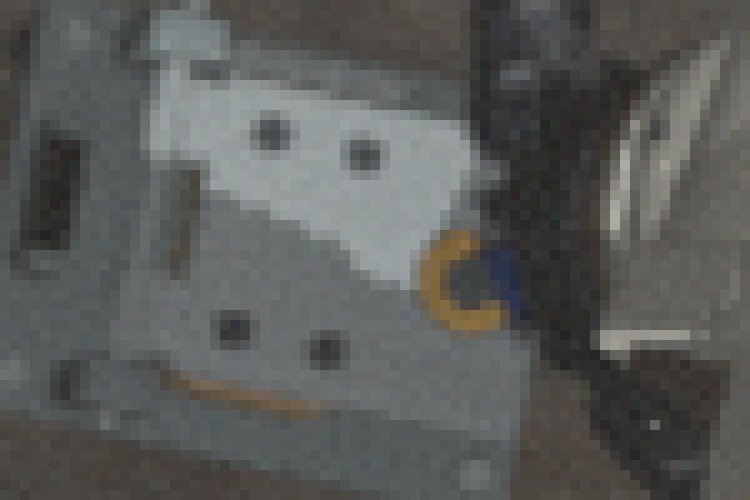

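View pics/p3.png

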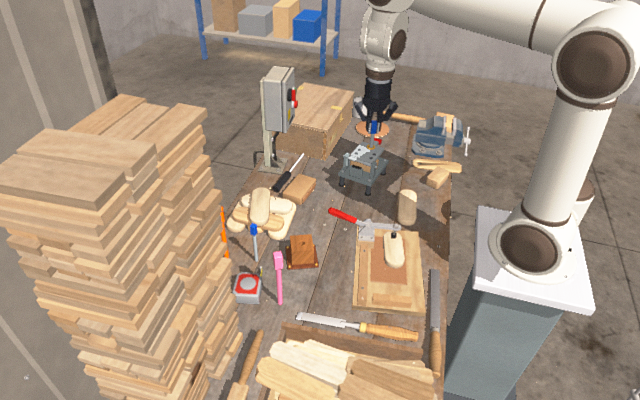

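```bash
python3 - <<'E'
from ov import *
s=pickle.load(open("side2.pkl","rb"))
for z in(.145,.153,.161,.2604,.2303):print(z,proj(s,[.5068,-.207,z]))
E
```

```text
0.145 [[372.73933296 134.12087842]]
0.153 [[373.01008775 131.87644533]]
0.161 [[373.28255888 129.61568437]]
0.2604 [[376.81562317 100.10535503]]
0.2303 [[375.71633295 109.32690375]]
```

The head's lower edge sits 1.2 px below its projected height, exactly as it did before insertion. The pin has therefore not slipped in the jaws, and the tip is at about z = 21 mm. Handing in.

```bash
python3 - <<'E'
from workcell import bot
print(bot.job_done())
E
```

```text
the job is handed in; nothing more can be done
None
```

I flipped the leaf over to its stop, where the push-down force rose to 47 N, above the 40 N limit set for the arm or gripper body. That push went through the fingers pinching the grip; I eased off at once. I then took the large blue-headed pin from the stand and threaded it down through both bushes. I handed in at about 19.5 s of the 67 s allowed, still gripping the pin.

**Last checks:**
- **Forces:** about 1 N at the wrist, with no contact felt on the way down. The jaws are closed on the head at 17 mm under a 60 N squeeze.
- **Pin height:** the head's position in the side picture matches the tool height, so the pin did not slip. The tip is at about 21 mm. I worked this out from the tool height, because the bed hides the tip.
- **Leaf:** it still lies flat in both views.
- **Bystanders:** they look unmoved, judged by eye only.

**Disagreements:** the two cameras differed by about 0.5 px (1 to 2 mm) on the bush position and on the pin's lean. A lean of up to about 0.02 rad could not be ruled out.

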